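# Set the jig's length stop with the long gauge and hang the gauge back

### The arm

A 6-joint arm with a two-finger parallel gripper is mounted at the origin on the work surface. World frame = base frame: x ahead of the robot, y to its left, z up, the work surface at z = 0. Lengths are in mm, angles in rad, forces in N, time in s.
With the tool pointing down it reaches from about 350 to 775 mm from the base axis. Payload 5.5 kg.
Tool frame: the origin (TCP) lies on the mounting face of the last link; the fingertips stand 173 mm ahead of it and the grasp point (between the pads) lies 155 mm ahead of it; z points along the fingers, y is the direction in which the jaws open and shut (so a half turn about z gives the same grasp; the last joint's range is limited). The gripper opens to 85 mm and grips with 20 to 120 N. Pads are 22 mm wide; open, the fingers measure 114 mm over their backs; the gripper's body (76 mm by 85 mm) begins 54 mm behind the grasp point. The pads swing forward as they close: fully open they stand 13 mm farther back than shut.
Start: joints at [-1.415, 0.313, 0.046, 1.304, 0, 1.431], TCP at [167.608, -550.055, 404.723] pointing down, gripper open.
Joint ranges: [-2.76, 2.76], [-0.86, 1.69], [-1.03, 1.26], [-2.2, 2.34], [-1.47, 1.5], [-3.14, 3.14]. Speed limits (rad/s): [2.57, 2.57, 3.14, 3.14, 3.14, 3.14].

### API

Orientations are given as a unit quaternion [w, x, y, z].
In Python, from plant import move_ptp, move_l, move_j, command_gripper, wait, solve_ik, snapshot, camera_params, Unreachable, sign_off, spot_in, outline_of, get_time, get_joints, get_qd, get_tau, get_position, get_tcp_rot, get_wrist_force, get_torque, get_opening gives the robot as it stands. Calls block until the motion is done:
- move_ptp(position, orientation): joint-space move of the TCP to a pose.
- move_l(position, rotation=None, feed=150): straight line of the TCP; rotation=None keeps the orientation; feed is the mean speed in mm/s.
- move_j(angles): joint-space move.
- command_gripper(opening, strength=None): finger opening in mm; strength is the grip in N (None keeps the last); returns when the fingers have stopped.
- wait(seconds).
- solve_ik(position, orientation): joint angles nearest the present ones, or None.
- snapshot(name): name is "side" or "top"; returns the picture (480x640x3 uint8, blue, green, red); there is no depth.
- camera_params(name): a dict with "fx", "fy", "cx", "cy" (pixels), "k1" (the pictures are not rectified: a ray, as slopes to the right and down, at radius r is drawn at 1 + k1 r^2 times it, then the intrinsics apply), "cam_to_world" (4x4, takes a point from camera to world coordinates). Camera axes: x right, y up, looking along -z (the intrinsics and any distortion apply to the point x, -y, -z); pixel columns grow to the right and rows downward; lengths in mm; the calibration is good to about 2 mm. A picture is of the moment at which its call begins. camera_params takes no time and is no camera call.
A pose or a line that the arm cannot do raises Unreachable and nothing moves.
- sign_off(): hands the job in, once; it reports no verdict.
Trained networks look in the newest picture that a camera, given by its name, has taken for a name from the list of things; names that differ only in an ending like _2 or _b are one class to them, and where a whole thing is asked for, a point or a joint stands for the part that bears it (a point fixed in the world has none). Each returns a list of dicts, best first, with "confidence" (0 to 1); they miss things now and then, are a little off and sometimes report something else, mostly with a low value. They report only what shows in the picture. A call takes as long as a camera call. They do not tell look-alikes from the thing itself.
- spot_in(camera, thing): "uv" ([column, row] in pixels, amid what is visible of it).
- outline_of(camera, thing): "mask" (480x640 bool, what is visible of it) and "uv" ([column, row] in pixels, amid what is visible of it).
Readings, each from a call of its own:
- get_time(): time.
- get_joints(): joint angles.
- get_qd(): joint speeds.
- get_tau(): joint torques, N m.
- get_position(): TCP position.
- get_tcp_rot(): TCP orientation.
- get_wrist_force(): force on the tool from outside, world axes, zero at the start.
- get_torque(): the same for the moment, N m.
- get_opening(): finger opening in mm.
Only numpy, scipy, OpenCV 4.12 (cv2) and the standard library are available. Lean on these libraries where they do the work, as an engineer would, in place of code of your own. Each camera call takes 0.05 s, during which the arm holds its last target. There are 200 camera calls.

### The job

Set the length stop of the woodworking jig with the longest of the three white gauges: lift that gauge off its peg, stand it upright in the jig between the end block and the sliding stop, and slide the stop up until the gauge sits snugly between stop and end block. Then lift the gauge out without shifting the stop and hang it back on the peg it came from. Leave the other gauges hanging and everything else on the bench where it is.

Things in the scene. Friction and masses are not known exactly. Their poses are not given: they have to be found in the camera images.
- gauge_long: White board gauge hanging on a rack peg, the longest of three: foot block 110 mm (its y) x 36 mm (x) x 26 mm high; on it an upright plate 14 mm thick (x), 60 mm wide (y), with a window 40 mm wide, z = 26 to 62 mm; on top a grip tab 44 mm wide (y), 14 mm thick (x), z = 70 to 98 mm. Origin: centre of the foot's underside, z up; axes as the rack's while hanging. 80 to 140 g. Which peg varies.
- gauge_long_eye (a point): The middle of the top edge of the long gauge's window (62 mm above its origin), the point that rests on the peg.
- gauge_medium: White board gauge hanging on a rack peg, the middle one of three: foot block 88 mm (its y) x 36 mm (x) x 26 mm high; on it an upright plate 14 mm thick (x), 60 mm wide (y), with a window 40 mm wide, z = 26 to 62 mm; on top a grip tab 44 mm wide (y), 14 mm thick (x), z = 70 to 98 mm. Origin: centre of the foot's underside, z up; axes as the rack's while hanging. 90 g. Which peg varies.
- gauge_short: White board gauge hanging on a rack peg, the shortest of three: foot block 66 mm (its y) x 36 mm (x) x 26 mm high; on it an upright plate 14 mm thick (x), 60 mm wide (y), with a window 40 mm wide, z = 26 to 62 mm; on top a grip tab 44 mm wide (y), 14 mm thick (x), z = 70 to 98 mm. Origin: centre of the foot's underside, z up; axes as the rack's while hanging. 65 g. Which peg varies.
- rack: Fixed wooden rack, base board 100 (its x) x 380 (y) x 16 mm; three posts 16 x 20 mm, 146 mm high, at x = +35, y = -130, 0, +130 mm, each with an 8 mm steel peg pointing to the rack's -x. Origin: centre of the base's underside, z up. A gauge hangs with its origin at x = -10 mm. To take it off: raise it 12 to 28 mm (best 19), then draw it along -x 50 mm or more; to hang it, the reverse.
- peg_middle (a point): Tip of the middle peg (axis point), axes as the rack's; the other two are 130 mm to either side along y. Pegs are level, axis 140 mm above the table, from the post to the rack's x = -35 mm; the end then turns up to this tip at x = -41 mm, 150 mm above the table (metal to 154 mm and x = -45 mm).
- jig: Fixed jig: plywood board 130 mm (its x) x 280 mm (y) x 18 mm thick, flat on the table. At its +y end a fixed dark wooden end block 90 mm (x) x 30 mm (y), 42 mm high above the board, its inner face at y = +110 mm. The dark sliding stop runs along y on the board's middle line; between them the board is flat. Origin: centre of the board's underside, z up.
- jig_seat (a point): Point on the board's upper face (18 mm above the table), on its middle line, 55 mm from the end block's inner face: where the long gauge's origin is when it stands square and touches the end block. Axes as the jig's.
- stop_grip (a point): Centre of the top of the stop's black grip. The stop is a dark wooden block 44 mm (jig x) x 34 mm (y) x 40 mm high riding on the board, with a grip 22 x 22 mm, 36 mm high, in the middle of its top. The block's top is 36 mm below this point, and its face towards the end block is 17 mm from this point along the jig's +y. Axes as the jig's.
- stop (a joint): Travel of the stop along the jig's +y towards the end block, 0 to 0.11 m. The clear gap between stop and end block is 0.190 m minus this value; it starts between 0 and 0.045. Dry friction of about 2.5 N: it stays where it is left.
- glue: Bystander: white glue bottle, 60 mm diameter, 150 mm high, standing. Origin: centre of its underside.
- screwbox: Bystander: open cardboard box 100 x 140 x 45 mm. Origin: centre of its underside.
- gluestick: Bystander: white glue stick, 26 mm diameter, 75 mm high, standing. Origin: centre of its underside.
- hammer: Bystander: hammer lying flat on the table, 260 mm long along its x, head at +x, 26 mm high. Origin: on the table under its middle.
- cap: Bystander: yellow nozzle cap, 44 mm diameter, 30 mm high. Origin: centre of its underside.
- offcut: Bystander: wooden offcut 60 x 120 x 18 mm lying flat. Origin: centre of its underside.
Not all that is in view belongs to the job. Leave any green or red look-alike of the gauge_long alone.

How it is judged:
By the outcome, as a careful person would: the job done as asked, in the order asked, and still so for the second after the job is handed in, with the robot touching nothing.
It also fails if it takes over 72 s, if anything falls off the work surface, if the arm or the gripper's body presses on something with over 40 N, if the wrist force passes 120 N, or if a joint passes its speed limit or range.

## Working session

There is one attempt and no reset: what is moved stays moved. The work goes in short steps, each a Python script; the robot and the scene stay as the last script left them, time stands still between calls to the robot, and variables do not carry over. Pictures are saved under pics/ and viewed, about 8 in all and at most 12, crops included, and the job is handed in when it is done.

```bash
ls; mkdir -p pics
cat > h.py <<'E'
import numpy as np, cv2
from plant import *
def ray(cam,uv):
    p=camera_params(cam); K=np.array([[p['fx'],0,p['cx']],[0,p['fy'],p['cy']],[0,0,1]],float)
    # drawn = ray*(1+k1 r^2), r of undistorted
    u=cv2.undistortPoints(np.array([[uv]],float),K,np.array([p['k1'],0,0,0],float))[0,0]
    T=np.array(p['cam_to_world']); d=T[:3,:3]@np.array([u[0],-u[1],-1.]); return T[:3,3],d/np.linalg.norm(d)
def at_z(cam,uv,z):
    o,d=ray(cam,uv); return o+d*(z-o[2])/d[2]
def proj(cam,P):
    p=camera_params(cam); T=np.array(p['cam_to_world']); c=T[:3,:3].T@(np.array(P,float)-T[:3,3])
    x,y=c[0]/-c[2],-c[1]/-c[2]; f=1+p['k1']*(x*x+y*y); return np.array([p['fx']*x*f+p['cx'],p['fy']*y*f+p['cy']])
E
python3 - <<'E'
from h import *
print(get_time())
for c in('side','top'):
    im=snapshot(c); cv2.imwrite(f'pics/{c}0.png',im); p=camera_params(c); print(c,p['fx'],p['k1'],np.round(p['cam_to_world'],3).tolist())
    for t in('gauge_long','gauge_long_eye','gauge_medium','gauge_short','rack','peg_middle','jig','jig_seat','stop_grip','stop'):
        print(t,[(np.round(d['uv'],1).tolist(),round(d['confidence'],2)) for d in spot_in(c,t)][:4])
print(get_time())
E
```

```text
pics
0.0
side 534.2594006015939 -0.060651807089706355 [[-0.732, 0.477, -0.487, -113.457], [-0.681, -0.49, 0.544, 704.836], [0.02, 0.73, 0.683, 1010.213], [0.0, 0.0, 0.0, 1.0]]
gauge_long [([383.3, 190.5], 0.85), ([496.6, 215.3], 0.58), ([296.9, 252.7], 0.57)]
gauge_long_eye [([377.2, 190.8], 0.81), ([498.9, 218.1], 0.75), ([296.8, 254.6], 0.71)]
gauge_medium [([415.3, 176.2], 0.95)]
gauge_short [([338.5, 200.5], 0.92), ([228.1, 241.2], 0.23), ([228.3, 456.5], 0.22)]
rack [([367.1, 214.3], 0.75)]
peg_middle [([369.2, 214.4], 0.65)]
jig [([235.0, 337.9], 0.88), ([416.7, 174.7], 0.43)]
jig_seat [([232.3, 338.2], 0.75)]
stop_grip [([252.4, 313.1], 0.62)]
stop [([251.0, 309.5], 0.89)]
top 453.61770655575253 -0.054942676027227966 [[-0.007, 0.995, -0.099, 419.342], [-1.0, -0.008, -0.007, -7.558], [-0.008, 0.099, 0.995, 1210.359], [0.0, 0.0, 0.0, 1.0]]
gauge_long [([444.3, 219.5], 0.76), ([516.4, 318.2], 0.68), ([326.3, 213.0], 0.63)]
gauge_long_eye [([437.6, 221.3], 0.87), ([516.0, 321.4], 0.8), ([326.1, 214.1], 0.72)]
gauge_medium [([491.3, 232.8], 0.86)]
gauge_short [([388.8, 208.3], 0.96), ([219.4, 175.8], 0.21)]
rack [([424.2, 226.6], 0.68)]
peg_middle [([423.9, 224.4], 0.57)]
jig [([217.1, 243.4], 0.96), ([440.5, 221.2], 0.69)]
jig_seat [([219.7, 245.4], 0.74), ([442.4, 220.8], 0.68)]
stop_grip [([242.8, 237.2], 0.58), ([145.7, 318.6], 0.55)]
stop [([239.1, 237.6], 0.5)]
1.1
```

View pics/side0.png

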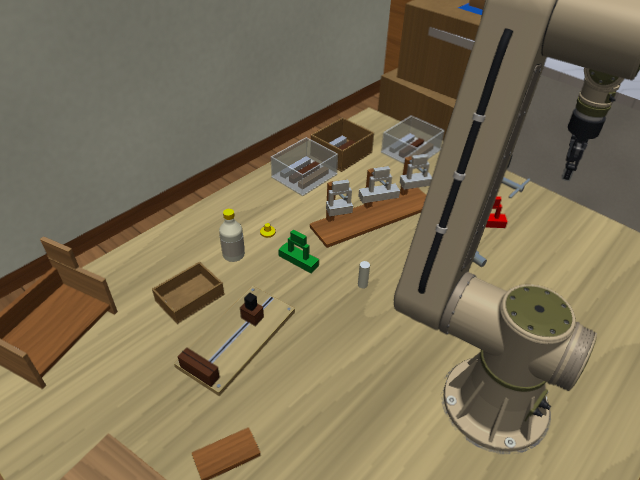

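View pics/top0.png

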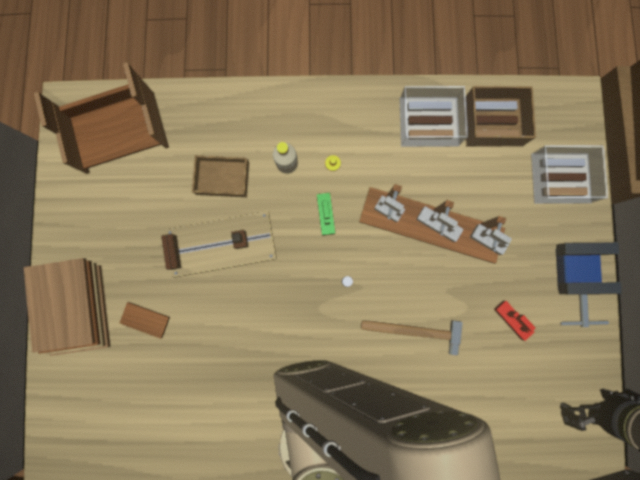

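Candidates for gauge_long in the top picture are white at the middle peg (440,220), green (326,213), and red (516,318). Only white ones hang on the rack: (389,208) is short, (440,220) looks longest, and (491,235) looks medium. Next I'll fit poses from the outlines and check the lengths in a crop.

```bash
cat > fit.py <<'E'
from h import *
from scipy.optimize import minimize
S=4
def box(x0,x1,y0,y1,z0,z1): return np.array([[x,y,z] for x in(x0,x1) for y in(y0,y1) for z in(z0,z1)],float)
def gauge(L,ox=0,oy=0,oz=0):
    o=[ox,oy,oz]
    return [b+o for b in(box(-18,18,-L/2,L/2,0,26),box(-7,7,-30,-20,26,62),box(-7,7,20,30,26,62),box(-7,7,-30,30,62,70),box(-7,7,-22,22,70,98))]
def place(bs,q):
    c,s=np.cos(q[2]),np.sin(q[2]); R=np.array([[c,-s,0],[s,c,0],[0,0,1]]); return [b@R.T+[q[0],q[1],0] for b in bs]
def render(cam,bs):
    im=np.zeros((480*S,640*S),np.uint8)
    for b in bs:
        h=cv2.convexHull(np.array([proj(cam,p)*S+S/2 for p in b],np.float32).round().astype(np.int32)); cv2.fillConvexPoly(im,h,1)
    return im>0
def big(m): return cv2.resize(m.astype(np.float32),None,fx=S,fy=S,interpolation=cv2.INTER_LINEAR)>.5
def iou(a,b): return (a&b).sum()/max(1,(a|b).sum())
def fit(model,obs,q0,step=(8,8,.05)):
    """model: q->list of (cam,boxes); obs: matching big masks"""
    f=lambda q:-sum(iou(render(c,b),m) for (c,b),m in zip(model(q),obs))/len(obs)
    s0=np.vstack([q0]+[np.array(q0)+np.eye(len(q0))[i]*step[i] for i in range(len(q0))])
    r=minimize(f,q0,method='Nelder-Mead',options=dict(initial_simplex=s0,xatol=.05,fatol=1e-4,maxiter=150)); return r.x,-r.fun
E
cat > m.py <<'E'
from fit import *
M={}
for c in('top','side'):
    im=snapshot(c)
    for t in('gauge_long','gauge_medium','gauge_short','rack','jig','stop_grip','stop'):
        for d in outline_of(c,t)[:1]:
            M[c+':'+t]=d['mask']; print(c,t,np.round(d['uv'],1),d['mask'].sum(),round(d['confidence'],2))
np.savez('masks.npz',**M)
im=snapshot('top'); a=cv2.resize(im[170:280,350:530],None,fx=4,fy=4,interpolation=cv2.INTER_CUBIC)
for t,col in(('gauge_long',(0,0,255)),('gauge_medium',(0,255,0)),('gauge_short',(255,0,0))):
    k='top:'+t
    if k in M:
        cs,_=cv2.findContours(cv2.resize(M[k][170:280,350:530].astype(np.uint8),None,fx=4,fy=4),0,2); cv2.drawContours(a,cs,-1,col,1)
cv2.imwrite('pics/crop1.png',a)
# hypothesis lengths: foot extent
for k in('gauge_long','gauge_medium','gauge_short'):
    for c in('top','side'):
        if c+':'+k in M:
            pts=np.argwhere(M[c+':'+k])[:,::-1].astype(np.float32); print(k,c,cv2.minAreaRect(pts))
for uv in ((388.8,208.3),(437.6,221.3),(491.3,232.8)): print(at_z('top',uv,140).round(1))
for uv in ((168,252),(239,237)): print(at_z('top',uv,60).round(1))
E
python3 m.py
```

```text
top gauge_long [512.5 320. ] 751 0.8
top gauge_medium [490.1 236.9] 706 0.58
top gauge_short [392.4 206.1] 421 0.87
top rack [426.5 226.5] 3874 0.6
top jig [218.2 242.5] 5327 0.8
top stop_grip [237.5 236.7] 282 0.86
top stop [241.3 236.8] 293 0.83
side gauge_long [295.6 251. ] 924 0.84
side gauge_medium [417.7 173.6] 753 0.94
side gauge_short [337.9 201.7] 657 0.78
side rack [365.5 213.5] 3074 0.56
side jig [236.9 337.3] 5913 0.89
side stop_grip [250.8 314.5] 579 0.56
side stop [250.  310.1] 490 0.62
gauge_long top ((514.75, 319.7500305175781), (44.547725677490234, 18.384775161743164), 45.0)
gauge_long side ((301.25, 251.24998474121094), (42.18865203857422, 30.698246002197266), 30.963754653930664)
gauge_medium top ((490.3970947265625, 237.33824157714844), (38.07268142700195, 21.43732261657715), 30.963756561279297)
gauge_medium side ((414.429931640625, 171.50999450683594), (33.09259796142578, 31.819807052612305), 81.8698959350586)
gauge_short top ((390.5, 207.5), (26.753780364990234, 18.178850173950195), 30.963754653930664)
gauge_short side ((339.0, 198.0), (34.0, 26.0), 90.0)
[ 595.4 -166.3  140. ]
[ 563.2 -282.1  140. ]
[ 534.6 -410.3  140. ]
[500.5 388.9  60. ]
[537.6 206.1  60. ]
```

View pics/crop1.png

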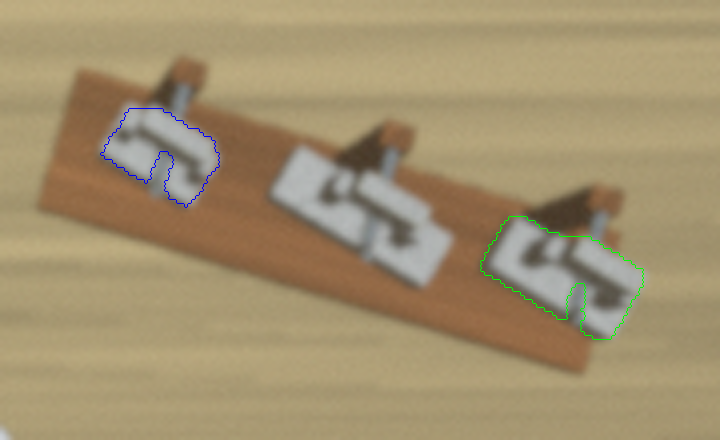

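The crop shows the middle gauge (360,215 in the crop, (440,222) in the picture) is clearly the longest white one. All three gauges seem to hang about 15° turned relative to the rack, so I'll fit the gauge yaw separately.

```bash
cat > f2.py <<'E'
from fit import *
M=dict(np.load('masks.npz'))
near={'top':(440,220),'side':(380,190)}
for c in near:
    snapshot(c); ok=False
    for k in range(6):
        ds=[d for d in outline_of(c,'gauge_long') if np.hypot(*(np.array(d['uv'])-near[c]))<14]
        if ds: M[c+':gauge_long']=ds[0]['mask']; ok=True; print(c,ds[0]['uv'],ds[0]['mask'].sum()); break
        snapshot(c)
    if not ok: del M[c+':gauge_long']; print('none',c)
np.savez('masks.npz',**M)
B={k:big(v) for k,v in M.items()}
def run(name,bs,q0,cams=('top','side')):
    cams=[c for c in cams if c+':'+name in B]
    for cs in ([cams] if len(cams)<2 else [cams]+[[c] for c in cams]):
        q,s=fit(lambda q:[(c,place(bs,q)) for c in cs],[B[c+':'+name] for c in cs],q0); print(name,cs,q.round(2).tolist(),'deg',np.degrees(q[2]).round(1),'iou',round(s,3))
run('gauge_long',gauge(110,oz=82),[563,-290,-.5])
run('gauge_medium',gauge(88,oz=82),[530,-405,-.5])
run('gauge_short',gauge(66,oz=82),[595,-166,-.5])
rack=[box(-50,50,-190,190,0,16)]+[box(27,43,y-10,y+10,0,146) for y in(-130,0,130)]
run('rack',rack,[565,-285,-.28],('top',))
jig=[box(-65,65,-140,140,0,18),box(-45,45,110,140,18,60)]
run('jig',jig,[515,270,.15])
run('stop',[box(-22,22,-17,17,18,58),box(-11,11,-11,11,58,94)],[530,205,.15])
run('stop_grip',[box(-22,22,-17,17,18,58),box(-11,11,-11,11,58,94)],[530,205,.15])
E
python3 f2.py
```

```text
top [438.2, 221.9] 793
side [381.5, 189.2] 944Traceback (most recent call last):
  File "f2.py", line 17, in <module>
    run('gauge_long',gauge(110,oz=82),[563,-290,-.5])
    ~~~^^^^^^^^^^^^^^^^^^^^^^^^^^^^^^^^^^^^^^^^^^^^^^
  File "f2.py", line 16, in run
    q,s=fit(lambda q:[(c,place(bs,q)) for c in cs],[B[c+':'+name] for c in cs],q0); print(name,cs,q.round(2).tolist(),'deg',np.degrees(q[2]).round(1),'iou',round(s,3))
        ~~~^^^^^^^^^^^^^^^^^^^^^^^^^^^^^^^^^^^^^^^^^^^^^^^^^^^^^^^^^^^^^^^^^^^^^^^
  File "fit.py", line 21, in fit
    r=minimize(f,q0,method='Nelder-Mead',options=dict(initial_simplex=s0,xatol=.05,fatol=1e-4,maxiter=150)); return r.x,-r.fun
    res = _minimize_neldermead(fun, x0, args, callback, bounds=bounds,
                               **options)
    fsim[j] = func(sim[j])
              ~~~~^^^^^^^^
    fx = function(np.copy(x), *(wrapper_args + args))
  File "fit.py", line 19, in <lambda>
    f=lambda q:-sum(iou(render(c,b),m) for (c,b),m in zip(model(q),obs))/len(obs)
                ~~~^^^^^^^^^^^^^^^^^^^^^^^^^^^^^^^^^^^^^^^^^^^^^^^^^^^^^
  File "fit.py", line 19, in <genexpr>
    f=lambda q:-sum(iou(render(c,b),m) for (c,b),m in zip(model(q),obs))/len(obs)
                        ~~~~~~^^^^^
  File "fit.py", line 13, in render
    h=cv2.convexHull(np.array([proj(cam,p)*S+S/2 for p in b],np.float32).round().astype(np.int32)); cv2.fillConvexPoly(im,h,1)
                               ~~~~^^^^^^^
  File "h.py", line 11, in proj
    p=camera_params(cam); T=np.array(p['cam_to_world']); c=T[:3,:3].T@(np.array(P,float)-T[:3,3])
ValueError: time passes only in moves, steps and waits
```

```bash
cat >> h.py <<'E'
import functools, plant
camera_params=functools.lru_cache(None)(plant.camera_params)
E
sed -i '/^near=/,/^np.savez/d' f2.py
# store the long masks again
python3 - <<'E'
from fit import *
M=dict(np.load('masks.npz'))
for c,n in {'top':(440,220),'side':(380,190)}.items():
    snapshot(c)
    ds=[d for d in outline_of(c,'gauge_long') if np.hypot(*(np.array(d['uv'])-n))<14]
    print(c,len(ds)); M.pop(c+':gauge_long',0)
    if ds: M[c+':gauge_long']=ds[0]['mask']
np.savez('masks.npz',**M)
E
time python3 f2.py
```

```text
top 1
side 1
gauge_long ['top', 'side'] [564.46, -293.7, -0.56] deg -32.2 iou 0.889
gauge_long ['top'] [563.27, -295.98, -0.56] deg -32.0 iou 0.925
gauge_long ['side'] [564.57, -289.72, -0.51] deg -29.4 iou 0.908
gauge_medium ['top', 'side'] [526.05, -418.38, -0.48] deg -27.2 iou 0.855
gauge_medium ['top'] [524.35, -420.61, -0.55] deg -31.8 iou 0.918
gauge_medium ['side'] [524.55, -413.67, -0.54] deg -31.0 iou 0.92
gauge_short ['top', 'side'] [604.67, -170.64, -0.51] deg -29.2 iou 0.781
gauge_short ['top'] [602.41, -173.61, -0.47] deg -26.9 iou 0.822
gauge_short ['side'] [603.38, -165.45, -0.54] deg -30.7 iou 0.861
rack ['top'] [572.99, -299.97, -0.31] deg -17.6 iou 0.661
jig ['top', 'side'] [525.47, 268.71, 0.17] deg 9.9 iou 0.951
jig ['top'] [525.89, 264.22, 0.18] deg 10.1 iou 0.977
jig ['side'] [526.32, 271.43, 0.18] deg 10.5 iou 0.954
stop ['top', 'side'] [536.81, 210.53, 0.11] deg 6.4 iou 0.822
stop ['top'] [536.26, 208.16, 0.12] deg 6.7 iou 0.929
stop ['side'] [537.24, 215.72, 0.08] deg 4.5 iou 0.859
stop_grip ['top', 'side'] [536.78, 213.43, 0.11] deg 6.1 iou 0.842
stop_grip ['top'] [534.73, 209.41, 0.12] deg 7.1 iou 0.912
stop_grip ['side'] [537.28, 215.81, 0.1] deg 5.6 iou 0.943
real	0m24.968s
user	0m24.796s
sys	0m0.420s
```

The top and side cameras disagree by about 6 mm in y, so I'll use the mean, which is inside the grip tolerance. I'll go above the gauge with narrow jaws and take one close look.

```bash
cat >> h.py <<'E'
from scipy.spatial.transform import Rotation
RACK=np.radians(-17.6); GA=np.radians(-31); JIG=np.radians(10.2)
def quat(yaw,flip=0):  # tool down, jaws along direction yaw (+pi if flip)
    a=yaw+np.pi*flip; y=np.array([np.cos(a),np.sin(a),0]); z=np.array([0,0,-1.]); 
    q=Rotation.from_matrix(np.column_stack([np.cross(y,z),y,z])).as_quat(); return [q[3],q[0],q[1],q[2]]
def tcp(x,y,zg): return [x,y,zg+155]   # zg = height of grasp point
def stat(s=''): print(s,'t',round(get_time(),2),'p',np.round(get_position(),1).tolist(),'F',np.round(get_wrist_force(),2).tolist(),'open',round(get_opening(),1))
E
python3 - <<'E'
from h import *
for f in(0,1):
    for P,a in((tcp(564,-293,245),GA),(tcp(526,268,240),JIG),(tcp(536,212,240),JIG)):
        j=solve_ik(P,quat(a,f)); print(f,None if j is None else np.round(j,2).tolist())
command_gripper(36,60)
f=0 if abs(solve_ik(tcp(564,-293,245),quat(GA,0))[5])<abs(solve_ik(tcp(564,-293,245),quat(GA,1))[5]) else 1
move_ptp(tcp(564,-293,235),quat(GA,f)); stat(f)
a=snapshot('side')[120:240,320:460]; b=snapshot('top')[150:270,370:510]
cv2.imwrite('pics/close1.png',np.hstack([cv2.resize(x,(392,336),interpolation=cv2.INTER_CUBIC) for x in(a,b)]))
E
```

```text
0 [-0.61, 0.44, 0.21, 1.35, 0.0, 1.51]
0 [0.34, 0.35, 0.07, 1.29, 0.0, 1.73]
0 [0.24, 0.32, 0.03, 1.28, 0.0, 1.63]
1 [-0.61, 0.44, 0.21, 1.35, 0.0, -1.64]
1 [0.34, 0.35, 0.07, 1.29, 0.0, -1.41]
1 [0.24, 0.32, 0.03, 1.28, 0.0, -1.51]
0 t 4.61 p [563.4, -294.0, 390.1] F [0.37, -0.69, 1.05] open 36.0
```

View pics/close1.png

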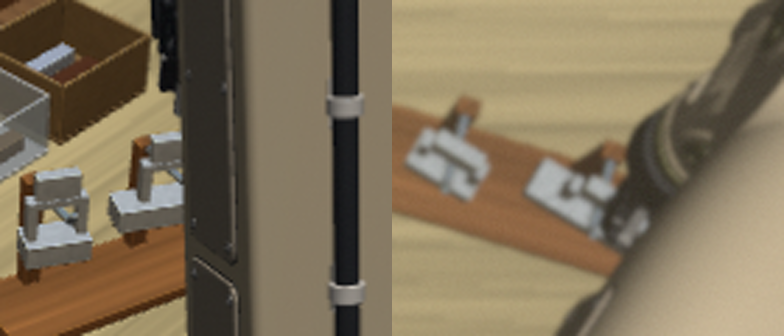

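Run:
```python
from h import *
p=np.array(get_position()); print(np.round(get_tcp_rot(),3))
for s in(-20,0,20):
    for d in(165,100,0):
        q=p+np.array([np.cos(GA)*s,np.sin(GA)*s,-d]); print(s,d,proj('side',q).round(),proj('top',q).round())
s=snapshot('side'); t=snapshot('top')
a=s[90:210,340:440]; b=t[170:270,400:500]
for cam,im,u0,v0,w in(('side',a,340,90,100),('top',b,400,170,100)):
    pass
cv2.imwrite('pics/close2.png',np.hstack([cv2.resize(s[90:210,330:410],(400,600),interpolation=cv2.INTER_CUBIC),cv2.resize(t[170:290,420:500],(400,600),interpolation=cv2.INTER_CUBIC)]))
```

```text
[ 0.     0.871  0.491 -0.   ]
-20 165 [387. 157.] [448. 224.]
-20 100 [390. 136.] [457. 220.]
-20 0 [394. 100.] [473. 212.]
0 165 [385. 153.] [453. 216.]
0 100 [387. 132.] [462. 211.]
0 0 [391.  96.] [478. 203.]
20 165 [382. 149.] [457. 208.]
20 100 [384. 128.] [466. 203.]
20 0 [388.  92.] [483. 194.]
```

View pics/close2.png

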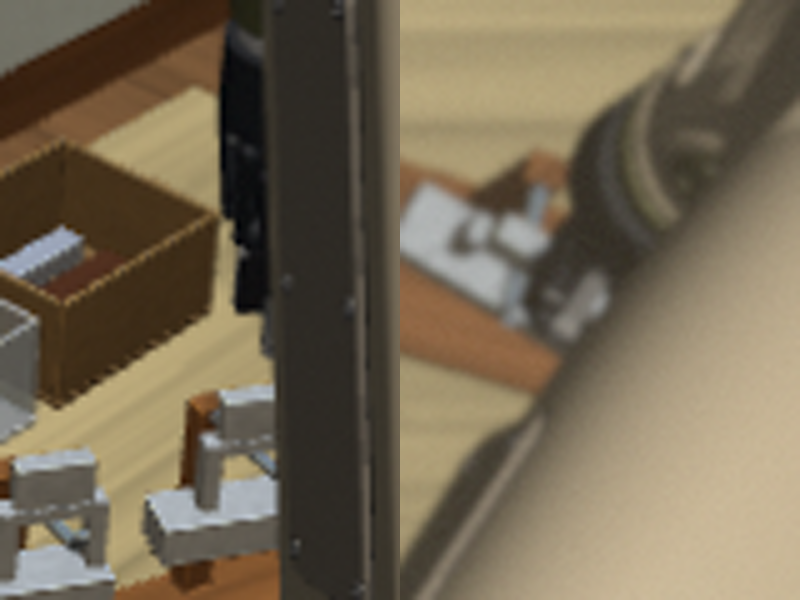

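The close view shows the fingers where projection puts them, within 2–3 px: side (380,152), top (449,230). Both are over the long gauge, so I'll descend and grasp, watching the force.

Run:
```python
from h import *
move_l(tcp(564.5,-292.5,195),feed=120); stat('above')
move_l(tcp(564.5,-292.5,173),feed=50); stat('down')
command_gripper(0,40); stat('closed')
move_l(tcp(564.5,-292.5,192),feed=60); stat('up')
im=snapshot('side'); cv2.imwrite('pics/s3.png',im)
```

```text
above t 5.29 p [564.3, -292.6, 349.9] F [0.61, 0.34, -1.03] open 35.9
down t 5.88 p [564.5, -292.5, 327.8] F [-0.29, 0.09, -0.19] open 35.9
closed t 6.2 p [564.6, -292.6, 328.4] F [0.16, 0.61, 0.95] open 13.4
up t 6.67 p [564.6, -292.6, 347.6] F [0.39, -0.01, -2.44] open 13.5
```

Run:
```python
from h import *
u=np.array([-np.cos(RACK),-np.sin(RACK)])*75
a=np.array([564.5,-292.5])+u
move_l(tcp(*a,192),feed=100); stat('out')
move_l(tcp(*a,270),feed=150); stat('raised')
# over jig: staging, clear of everything
c,s=np.cos(JIG),np.sin(JIG); g=np.array([526,268])+42*np.array([-s,c]); print(g)
move_ptp(tcp(*g,240),quat(JIG)); wait(.3); stat('over jig')
for c in('side','top'):
    im=snapshot(c); cv2.imwrite(f'pics/{c}4.png',im); o=outline_of(c,'gauge_long'); print([(d['uv'],int(d['mask'].sum())) for d in o],proj(c,[*g,149+20]))
    np.savez(f'm4_{c}.npz',m=np.array([d['mask'] for d in o]))
s=cv2.imread('pics/side4.png')[180:420,100:340]; t=cv2.imread('pics/top4.png')[170:290,120:280]
cv2.imwrite('pics/v4.png',np.hstack([cv2.resize(s,(400,400)),cv2.resize(t,(400,300)).__class__ and cv2.copyMakeBorder(cv2.resize(t,(400,300)),0,100,0,0,0)]))
```

```text
out t 7.62 p [493.4, -270.0, 347.1] F [-0.91, 0.78, -1.76] open 13.3
raised t 8.28 p [493.1, -269.8, 424.2] F [-0.48, 0.59, -1.22] open 13.2
[518.56244091 309.33621553]
over jig t 10.67 p [518.9, 308.8, 395.0] F [-0.81, -0.33, -0.87] open 13.3
[([215.5, 303.2], 1289), ([297.1, 251.5], 975)] [218.59478798 301.24385036]
[([324.5, 211.4], 548), ([198.4, 236.5], 535), ([514.0, 319.1], 708), ([166.9, 318.9], 52)] [186.1008141  240.79957727]
```

View pics/v4.png

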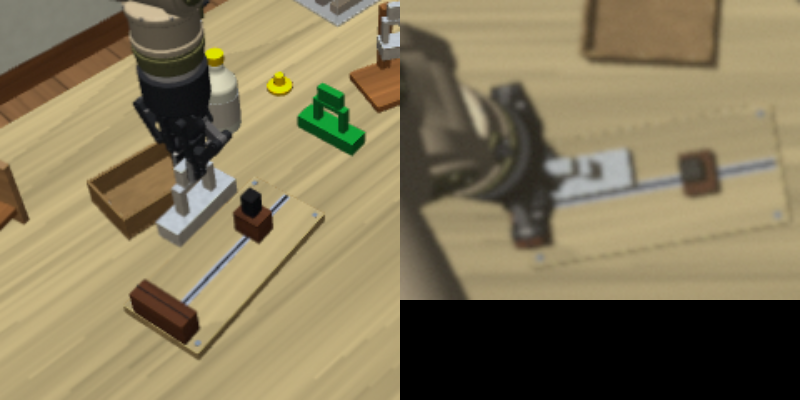

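The gauge is held level and in line with the jig. The end block is at side-crop (165,310) and the stop at (253,215). I'll fit the held gauge in the side picture to find that camera's bias.

Run:
```python
from fit import *
m=np.load('m4_side.npz')['m'][0]; G=gauge(110,oz=149)
q,s=fit(lambda q:[('side',place(G[:4],q))],[big(m)],[519,309,.178]); print(q.round(2),np.degrees(q[2]),s)
q,s=fit(lambda q:[('side',place(G,q))],[big(m)],[519,309,.178]); print(q.round(2),np.degrees(q[2]),s)
m=np.load('m4_top.npz')['m'][1]; cam='top'
pts=np.argwhere(m)[:,::-1].astype(np.float32); print(cv2.boxPoints(cv2.minAreaRect(pts)).round(1).tolist())
for y in(-55,):
  for x in(-18,18):
    print(proj('top',place([np.array([[x,y,175.]])],[518.9,308.8,.178])[0][0]).round(1))
```

```text
[5.2181e+02 3.1016e+02 2.1000e-01] 11.779405544114832 0.8320528778059144
[5.2066e+02 3.1080e+02 1.9000e-01] 11.030185808033817 0.8064249764076754
[[177.8000030517578, 233.89999389648438], [212.1999969482422, 228.10000610351562], [215.0, 244.8000030517578], [180.60000610351562, 250.60000610351562]]
[210.1 243.7]
[207.6 228.4]
```

The side camera is close to true (bias about +2, +1.5 mm) and the top camera is the one that is off. I'll use the side-based jig pose, lower with a force check, release and back up.

```bash
cat >> h.py <<'E'
JO=np.array([525.5,270.2]); JX=np.array([np.cos(JIG),np.sin(JIG)]); JY=np.array([-JX[1],JX[0]])
def jp(x,y): return JO+x*JX+y*JY
E
python3 - <<'E'
from h import *
g=jp(0,42); move_l(tcp(*g,130),feed=130); wait(.2); f0=get_wrist_force()[2]; stat('low')
z=113
while z>104:
    move_l(tcp(*g,z),feed=30); wait(.05); f=get_wrist_force()[2]-f0
    if f>3: break
    z-=1
print('contact z',z,f); stat()
im=snapshot('side'); cv2.imwrite('pics/s5.png',im)
command_gripper(36); stat('released')
move_l(tcp(*g,190),feed=150); wait(.1); stat('up')
# to behind stop grip, closed
command_gripper(0)
s=snapshot('side'); print([ (t,spot_in('side',t)[:1][0]['uv']) for t in('stop_grip','gauge_long')])
cv2.imwrite('pics/v5.png',cv2.resize(s[240:420,150:330],(540,540),interpolation=cv2.INTER_CUBIC))
E
```

```text
low t 12.07 p [518.4, 311.7, 286.0] F [-0.72, -0.4, -1.92] open 13.1
contact z 109 6.191632967827132
 t 14.03 p [518.1, 311.6, 264.6] F [-1.32, 0.6, 4.27] open 13.4
released t 14.43 p [518.1, 311.5, 263.7] F [-0.95, -0.02, 0.26] open 36.0
up t 15.22 p [517.6, 311.3, 343.5] F [0.41, 0.93, -0.51] open 36.2
[('stop_grip', [250.8, 313.4]), ('gauge_long', [294.6, 253.1])]
```

View pics/v5.png

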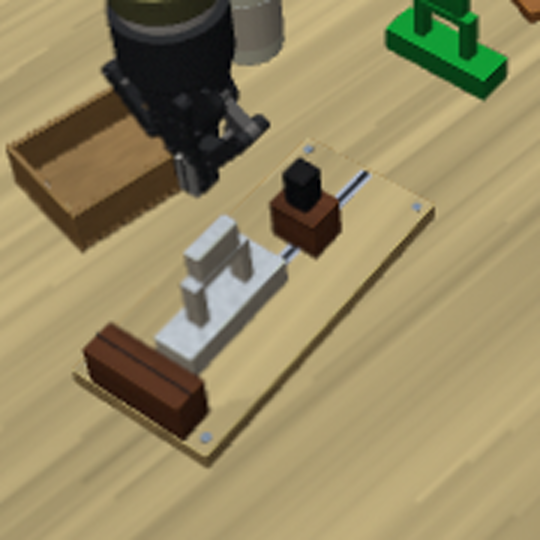

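The gauge stands upright and square (crop (220,290)) with clear space to the end block and stop. Next I'll push the stop from behind its grip with closed fingers, using force feedback.

```bash
cat > push.py <<'E'
from h import *
def fpush():
    v=[]
    for _ in range(4): wait(.02); v.append(get_wrist_force()[:2])
    return -np.mean(v,0)@JY
move_l(tcp(*jp(0,-92),190),feed=220)
move_l(tcp(*jp(0,-92),90),feed=150); wait(.2); f0=fpush(); stat('behind')
y=-92; log=[]
while y<-33:
    y+= 3 if y<-55 else (1 if y<-45 else .5)
    move_l(tcp(*jp(0,y),90),feed=25); f=fpush()-f0; log.append((round(y,1),round(f,1)))
    if f>9: break
print(log); stat('pushed')
y-=12; move_l(tcp(*jp(0,y),90),feed=60); move_l(tcp(*jp(0,y),190),feed=180); stat('clear')
s=snapshot('side'); M={}
for t in('gauge_long','stop_grip','jig'):
    for d in outline_of('side',t): print(t,d['uv'],d['confidence'])
cv2.imwrite('pics/v6.png',cv2.resize(s[240:420,150:330],(540,540),interpolation=cv2.INTER_CUBIC))
E
python3 push.py
```

```text
behind t 17.65 p [542.2, 179.7, 246.0] F [0.51, 0.34, -0.99] open -0.2
[(-89, np.float64(0.9)), (-86, np.float64(0.8)), (-83, np.float64(0.5)), (-80, np.float64(1.5)), (-77, np.float64(2.3)), (-74, np.float64(1.9)), (-71, np.float64(1.6)), (-68, np.float64(1.9)), (-65, np.float64(1.6)), (-62, np.float64(1.4)), (-59, np.float64(1.7)), (-56, np.float64(1.6)), (-53, np.float64(2.1)), (-52, np.float64(3.1)), (-51, np.float64(3.0)), (-50, np.float64(3.2)), (-49, np.float64(3.3)), (-48, np.float64(3.1)), (-47, np.float64(3.0)), (-46, np.float64(2.9)), (-45, np.float64(2.7)), (-44.5, np.float64(3.5)), (-44.0, np.float64(3.9)), (-43.5, np.float64(2.8)), (-43.0, np.float64(3.2)), (-42.5, np.float64(2.9)), (-42.0, np.float64(3.4)), (-41.5, np.float64(3.4)), (-41.0, np.float64(4.0)), (-40.5, np.float64(4.1)), (-40.0, np.float64(5.0)), (-39.5, np.float64(6.7)), (-39.0, np.float64(8.2)), (-38.5, np.float64(9.8))]
pushed t 28.63 p [532.6, 231.1, 245.1] F [2.09, -9.43, 2.03] open 0.2
clear t 29.69 p [534.1, 220.6, 344.2] F [0.08, -0.13, 0.06] open 0.3
gauge_long [295.7, 251.0] 0.67
gauge_long [220.4, 341.5] 0.59
stop_grip [241.9, 326.2] 0.88
jig [243.3, 341.2] 0.55
```

View pics/v6.png

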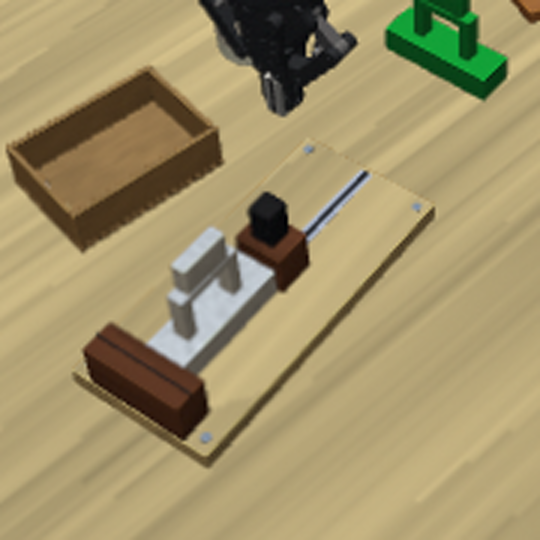

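The stop has pushed the gauge against the end block. Force rose from 3 to 9.8 N right where it was expected, at jig y ≈ −39, so it is snug with no visible gaps. Next I'll regrasp, lift straight up and return along the reverse path.

```bash
cat > ret.py <<'E'
from h import *
g=jp(0,55); command_gripper(36,40)
sp=lambda:[ (d['uv'],round(d['confidence'],2)) for d in spot_in('side','stop_grip')[:2]]
print(sp())
move_l(tcp(*g,190),feed=220)
move_l(tcp(*g,125),feed=150); move_l(tcp(*g,109.5),feed=40); stat('at')
command_gripper(0,30); stat('gripped')
move_l(tcp(*g,150),feed=50); stat('lift')
move_l(tcp(*g,240),feed=150); command_gripper(0,50)
wait(.1); im=snapshot('side'); cv2.imwrite('pics/s7.png',im)
o=outline_of('side','gauge_long'); print([d['uv'] for d in o],proj('side',[*g,169]),get_opening()); np.savez('m7.npz',m=np.array([d['mask'] for d in o])); print(sp())
np.savez('stop7.npz',m=np.array([d['mask'] for d in outline_of('side','stop_grip')[:1]]))
cv2.imwrite('pics/v7.png',cv2.resize(im[180:400,120:340],(540,540),interpolation=cv2.INTER_CUBIC))
E
python3 ret.py
```

```text
[([239.8, 325.8], 0.72)]
at t 32.12 p [515.6, 324.4, 264.3] F [-0.99, -0.56, 0.29] open 36.0
gripped t 32.44 p [515.9, 324.4, 264.8] F [0.42, -0.38, 0.53] open 13.0
lift t 33.4 p [515.8, 324.3, 305.0] F [-0.36, 0.21, 0.26] open 13.6
[[294.5, 251.9], [213.4, 307.6], [363.6, 272.5], [226.5, 455.2]] [213.74320887 305.97781323] 12.940100740075998
[([241.3, 326.8], 0.76), ([227.9, 455.9], 0.6)]
```

View pics/v7.png

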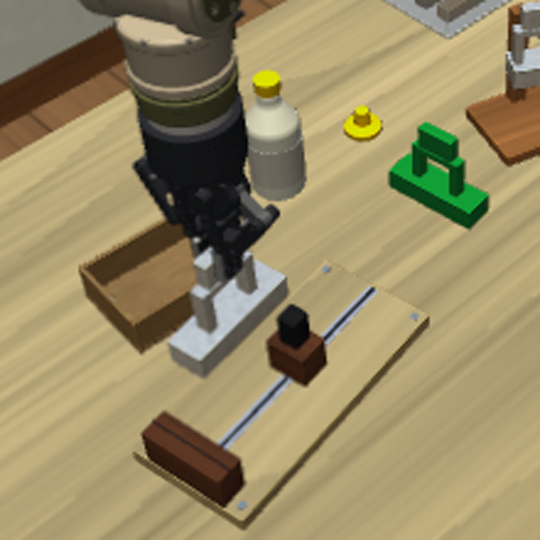

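The gauge is lifted clear and the stop stayed at about (241,326). I'll check how the gauge sits in the hand compared with before, then rehang it.

Run:
```python
from fit import *
g4=np.array([518.9,308.8]); g7=jp(0,55)
for f,i,g in(('m4_side.npz',0,g4),('m7.npz',1,g7)):
    m=np.load(f)['m'][i]; q,s=fit(lambda q:[('side',place(gauge(110,oz=149)[:4],q))],[big(m)],[*g,.178]); e=q[:2]-g; print(q.round(2),s.round(3),'jx,jy off',(e@JX).round(2),(e@JY).round(2))
```

```text
[5.2101e+02 3.1012e+02 1.9000e-01] 0.83 jx,jy off 2.31 0.93
[5.1717e+02 3.2698e+02 2.0000e-01] 0.827 jx,jy off 1.86 2.36
```

```bash
cat > hang.py <<'E'
from h import *
b=np.array([564.5,-292.5]); a=b+np.array([-np.cos(RACK),-np.sin(RACK)])*75
move_ptp(tcp(*a,270),quat(GA)); stat('staged')
move_l(tcp(*a,192),feed=130); wait(.2); f0=np.array(get_wrist_force()); stat('low')
for k in range(1,6):
    p=a+(b-a)*k/5; move_l(tcp(*p,192),feed=70); f=np.array(get_wrist_force())-f0
    if np.linalg.norm(f)>6: print('BLOCKED',k,f); raise SystemExit
stat('in')
z=192
while z>170:
    z-= 3 if z>178 else 1
    move_l(tcp(*b,z),feed=40); wait(.05); f=get_wrist_force()-f0
    if f[2]>3: break
print('rest z',z,np.round(f,1)); stat()
E
python3 hang.py
```

```text
staged t 36.8 p [493.4, -269.0, 425.0] F [-0.1, 0.33, -1.59] open 13.2
low t 37.75 p [493.3, -270.0, 348.1] F [-0.23, 0.14, -1.64] open 12.8
in t 39.58 p [564.4, -292.4, 346.8] F [0.02, 0.61, -1.72] open 13.0
rest z 173 [-1.1  0.8  6. ]
 t 42.28 p [564.5, -292.5, 328.7] F [-1.35, 0.95, 4.4] open 12.9
```

It rested at z = 173, the same height it was taken from. I'll release, retreat to the start area and look.

```bash
cat > end.py <<'E'
from fit import *
command_gripper(36); stat('rel')
move_l(tcp(564.5,-292.5,250),feed=90); 
move_j([-1.415,.313,.046,1.304,0,1.431]); stat('home'); wait(.5)
for c in('side','top'): cv2.imwrite(f'pics/{c}8.png',snapshot(c))
M=dict(np.load('masks.npz'))
for n,bs,q0,near in(('gauge_long',gauge(110,oz=82),[564,-292,-.53],{'top':(440,220),'side':(381,190)}),('stop_grip',[box(-22,22,-17,17,18,58),box(-11,11,-11,11,58,94)],[530,252,.15],{'side':(241,326),'top':(225,240)})):
    for c in near:
        ds=[d for d in outline_of(c,n) if np.hypot(*(np.array(d['uv'])-near[c]))<20]
        if ds: q,s=fit(lambda q:[(c,place(bs,q))],[big(ds[0]['mask'])],q0); print(n,c,q.round(2),s.round(3), 'jig y',((q[:2]-JO)@JY).round(1))
        else: print('none',n,c)
s=cv2.imread('pics/side8.png'); t=cv2.imread('pics/top8.png')
cv2.imwrite('pics/v8.png',np.hstack([cv2.resize(s[140:420,130:450],(400,350)),cv2.resize(t[170:280,350:530],(400,244)).copy() if 0 else cv2.copyMakeBorder(cv2.resize(t[170:280,350:530],(400,244)),0,106,0,0,0)]))
E
python3 end.py
```

```text
rel t 42.63 p [564.5, -292.5, 327.7] F [-0.11, -0.7, -1.57] open 36.0
home t 45.37 p [168.2, -549.7, 404.8] F [-0.01, 0.99, 1.42] open 36.1
gauge_long top [ 5.6464e+02 -2.9600e+02 -5.1000e-01] 0.886 jig y -564.2
gauge_long side [ 5.6574e+02 -2.8895e+02 -5.5000e-01] 0.921 jig y -557.4
stop_grip side [460.15 383.74   0.47] 0.114 jig y 123.3
stop_grip top [5.2662e+02 2.4726e+02 2.1000e-01] 0.725 jig y -22.8
```

View pics/v8.png

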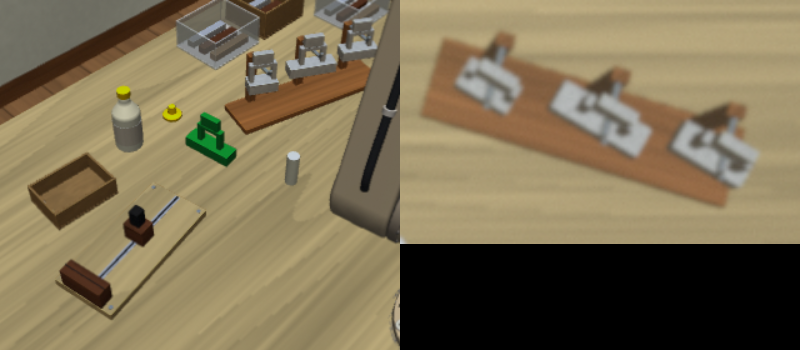

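The gauge hangs on the middle peg as before: fits (564.6,−296) and (565.7,−289), against (563.3,−296) and (564.6,−290) at the start. The side fit of the stop failed, so I'll check it by template matching against the picture taken when it was snug.

Run:
```python
import cv2,numpy as np
from plant import *
# v6: 3x crop, origin (150,240); grip/stop region at crop (240..305,190..290)
a=cv2.resize(cv2.imread('pics/side8.png')[240:420,150:330],(540,540),interpolation=cv2.INTER_CUBIC); b=cv2.imread('pics/v6.png')
T=b[192:245,248:290]; r=cv2.matchTemplate(a,T,cv2.TM_CCOEFF_NORMED); _,m,_,l=cv2.minMaxLoc(r); print('shift px(1x)',(l[0]-248)/3,(l[1]-192)/3,m)
sign_off(); print(get_time())
```

```text
shift px(1x) 0.0 0.0 0.998024582862854
the job is handed in; nothing more can be done
the job is handed in; nothing more can be done
```

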